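Seat a handheld terminal in a sloping charging dock

ROBOT

A 6-joint arm with a two-finger parallel gripper is mounted at the origin on the work surface. World frame = base frame: x ahead of the robot, y to its left, z up, the work surface at z = 0. Lengths are in m, angles in rad, forces in N, time in s.
With the tool pointing down it reaches from about 0.325 to 1 m from the base axis. Payload 5.1 kg.
Tool frame: the origin (TCP) lies at the very end of the fingers, on their centre line; the grasp point (between the pads) lies 19 mm behind it (grasp_offset is the distance from the TCP to the grasp point, in m); z points along the fingers, y is the line along which they close (so a half turn about z gives the same grasp; the last joint's range is limited). The gripper opens to 85 mm and grips with 20 to 120 N. Pads are 22 mm wide; open, the fingers measure 114 mm over their backs; the gripper's body (76 mm by 85 mm) begins 54 mm behind the grasp point. The pads swing forward as they close: fully open they stand 13 mm farther back than shut.
Start: joints at [-1.265, 0.124, 1.65, -0, 1.367, -0.083], TCP at [0.246, -0.601, 0.231] pointing down, gripper open.
Joint ranges: [-2.61, 2.61], [-1.02, 2.33], [0.03, 2.71], [-1.35, 4.49], [0.32, 2.68], [-2.91, 2.91]. Speed limits (rad/s): [2.57, 2.57, 3.14, 3.14, 3.14, 3.14].

INTERFACE

Orientations are given as a rotation vector (axis times angle).
In Python, from plant import * gives the robot as it stands. The module is installed in compiled form; this text tells all that it offers.
- The arm moves only by the tool servo_tool, never from a script. Its argument "plan" is text: rows parted by semicolons, each of 7 numbers parted by spaces: the shift along the tool's x, y, z scaled (see below), then the turn, a rotation vector about the tool's x, y, z scaled (see below), then the closure, from -1 (fully open) to 1 (shut), so that 0 is half open. A call has 1 to 20 rows; each row shifts and turns the commanded pose from where the row before left it, along the tool's axes as they then stand; what a row does not reach is not made up. The controller multiplies each number of a shift by 20 mm and each number of a turn by 0.1 rad. A row lasts 1/10 s, in which the tool goes at most 50 mm and 8.59 degrees, less where a joint would pass 70% of its speed; a pose out of reach is approached as far as the arm can. A call with a number of a shift or a turn outside -1 to 1 is refused whole. A call with a gripper value outside its range is refused whole. The fingers move at their own pace and stop on an object; the grip force is fixed at half the most. Time passes only in rows, so rows that do not move let the fingers close. It gives the time, the measured TCP pose, the force, the opening and the grip force at its end, in the units of the state.
- sense(): the state, without advancing time (a new reading comes with each control period).
- camera(name): name is "side" or "top" or "wrist"; returns the picture (400x640x3 uint8, red, green, blue); there is no depth.
- camera_params(name): a dict with "vfov" (degrees; the focal length in pixels is half the picture's height over the tangent of half this angle, whatever the lens; pixels are square), "cx", "cy" (the principal point, pixels), "k1" (the pictures are not rectified: a ray, as slopes to the right and down, at radius r is drawn at 1 + k1 r^2 times it, then the intrinsics apply), "R" (3x3) and "t" (3): a world point X has camera coordinates R X + t; the wrist camera has in their place "hand_eye" (4x4, takes a point from camera to tool coordinates, whose origin is the TCP and whose axes are the flange's). Camera axes: x right, y down, z forward; pixel columns grow to the right and rows downward; lengths in m; the calibration is good to about 2 mm. A picture is of the moment at which its call begins: read the wrist's pose just before it. camera_params takes no time and is no camera call.
- hand_in(): hands the job in; it is judged then, once.
Trained networks look in the newest picture that a camera, given by its name, has taken for a name from the list of things; names that differ only in an ending like _2 or _b are one class to them, and where a whole thing is asked for, a point or a joint stands for the part that bears it (a point fixed in the world has none). Each returns a list of dicts, best first, with "conf" (0 to 1); they miss things now and then, are a little off and sometimes report something else, mostly with a low value. They report only what shows in the picture. A call takes as long as a camera call. They do not tell look-alikes from the thing itself.
- recognise(camera, thing): "rect" ([centre column, centre row, width, height] in pixels, round what is visible of it).
- cut_out(camera, thing): "mask" (400x640 bool, what is visible of it) and "rect" ([centre column, centre row, width, height] in pixels, round what is visible of it).
The state is a dict: "clock": time; "qpos": joint angles; "joint_vel": joint speeds; "tau": joint torques, N m; "ee_pos": TCP position; "orientation": TCP orientation; "contact_force": force on the tool from outside, world axes, zero at the start; "moment": the same for the moment, N m; "gripper_width": opening from 0.0 (shut) to 1.0 (fully open); "grip_force": force on a finger pad.
Only numpy, scipy, OpenCV 4.12 (cv2) and the standard library are available. Lean on these libraries where they do the work, as an engineer would, in place of code of your own. Each camera call takes 0.05 s, during which the arm holds its last target. There are 200 camera calls.

TASK

Put the yellow handheld terminal on charge: lay it face up on the sloping dock with its brass-contact end down the slope, and let go so that it slides down into the corner between the blue guide rail and the contact block. Then press it down the slope by its upper end until the stiff contact block comes up against its stop, hold it pressed there for half a second with about 15 N, and leave it lying in the corner. The contacts are delicate and must never feel more than 30 N; leave the grey terminal, the mug and the tape as they are.

Things in the scene. Friction and masses are not known exactly. Their poses are not given: they have to be found in the camera images.
- terminal_mid (a point): the yellow handheld terminal, a plain box 135 x 52 x 30 mm (long, wide, high) of 0.2 to 0.4 kg lying on its back on the desk. The point is its centre, 15 mm above its underside. Its x axis runs along its length from the brass-contact end (keypad half) to the screen end, z points out of its face (up). At the start its contact end points roughly towards the robot.
- terminal_foot (a point): centre of the terminal's brass-contact end face, 67.5 mm from its centre along its -x; axes as the terminal's.
- spare_mid (a point): centre of a grey terminal of the same shape and size; it is not to be moved. Yellow and grey may lie in either of two places.
- bed_mid (a point): the dock's fixed sloping aluminium bed, 300 x 160 mm. The point is the middle of its upper surface, 115 mm above the desk. x axis: up the slope (19 degrees), roughly away from the robot; y: across, rising 27 degrees, so things slide towards -x and -y; z: square out of the bed. The bed and rail are slick (friction about 0.2): a terminal let go on them slides down by itself.
- rail_mid (a point): a point on the inner face of the blue guide rail, at its foot; axes as the bed's. The face is at y = -60 mm of the bed, the rail 12 mm high and 10 mm thick, from x = -145 to 85 mm of the bed. A terminal against it has its centre at y = -34 mm of the bed, 15 mm above the bed.
- block_place (a point): a fixed point on the bed, at x = -82, y = -31 mm of the bed, axes as the bed's. Here stands the red contact block, 114 mm wide from the rail across the bed, 20 mm high, with a black strip facing up the slope for the terminal's contact end. Its face starts anywhere from 7 mm up to 7 mm down the slope of the point, and from there slides 4 to 10 mm down the slope to its stop.
- block_feel (a point): a point 10 mm above block_place, for how the contact block feels: it slides stiffly, at about 7 N all the way, far more than the terminal's weight gives, and stays where left. At its stop the force climbs: there press 15 N (over 10 N, for half a second). Its strip is sprung, 5 N per mm, 4 mm at most, so the terminal springs back 1 to 3 mm after pressing. Over 30 N breaks the contacts.
- mug_rim (a point): centre of the mouth of a white mug, 95 mm high, a bystander.
- tape_mid (a point): centre of a roll of clear tape, 90 mm across, 24 mm high, a bystander.
Not all that is in view belongs to the job. There is more than one size of the part that bears terminal_mid; the job needs the smaller.

How it is judged:
On the way, in this order (a step that is already met when the one before it is completed fails the run):
1. the terminal, let go, lies still in the corner, along the rail and down at the contact block (y of terminal_mid in the frame of bed_mid between -0.038 and -0.03 m and z of terminal_mid in the frame of bed_mid between 0.011 and 0.019 m and angle between the x axis of terminal_mid and the x axis of bed_mid, either way round below 0.06 rad and angle between the z axis of terminal_mid and the z axis of bed_mid, either way round below 0.06 rad and angle between terminal_mid's own z axis and vertical below 1 rad and contact force between each of the fingers, the arm and terminal below 0.05 N and x of terminal_foot in the frame of bed_mid below -0.071 m and linear speed of terminal below 0.02 m/s), for 0.2 s.
2. the terminal is pressed on the contact block with more than 10 N (only its stop can bear that) (y of terminal_mid in the frame of bed_mid between -0.038 and -0.03 m and z of terminal_mid in the frame of bed_mid between 0.011 and 0.019 m and angle between the x axis of terminal_mid and the x axis of bed_mid, either way round below 0.06 rad and angle between the z axis of terminal_mid and the z axis of bed_mid, either way round below 0.06 rad and angle between terminal_mid's own z axis and vertical below 1 rad and x of terminal_foot in the frame of bed_mid below -0.083 m and contact force between terminal and contacts above 10 N), for 0.3 s.
At the end, for the whole second after the job is handed in: The yellow terminal lies still and released on the bed, face along it, contact end down-slope at the contact block (12 mm or less from where its stop can be), its side against the rail (within 4 mm, square within 0.06 rad) (y of terminal_mid in the frame of bed_mid between -0.038 and -0.03 m and z of terminal_mid in the frame of bed_mid between 0.011 and 0.019 m and angle between the x axis of terminal_mid and the x axis of bed_mid, either way round below 0.06 rad and angle between the z axis of terminal_mid and the z axis of bed_mid, either way round below 0.06 rad and angle between terminal_mid's own z axis and vertical below 1 rad and contact force between each of the fingers, the arm and terminal below 0.05 N and x of terminal_foot in the frame of bed_mid between -0.099 and -0.082 m and linear speed of terminal below 0.02 m/s); the robot touches nothing.
It fails at once if the delicate contacts are pressed with more than 30 N (contact force between terminal and contacts above 30 N).
It fails at once if the robot itself pushes on the contact block (contact force between any of the fingers, the arm and contacts above 3 N).
It fails at once if the grey terminal is shifted by more than 20 mm (distance of spare_mid from where it was at the start of the episode above 0.02 m).
It fails at once if the mug or the tape is shifted by more than 20 mm (distance of any of mug_rim, tape_mid from where it was at the start of the episode above 0.02 m).
It also fails if it takes over 64 s, if anything falls off the work surface, if the arm or the gripper's body presses on something with over 40 N, if the wrist force passes 120 N, or if a joint passes its speed limit or range.

## Working session

There is one attempt and no reset: what is moved stays moved. The work goes in short steps, Python scripts to look and compute and a tool call to move; the robot and the scene stay as the last step left them, time stands still between calls to the robot, and variables do not carry over. Pictures are saved under pics/ and viewed, at most 10 in all, crops included, and the job is handed in when it is done.

Besides the shell and the picture viewer there is one more tool, called as a command line: name --argument value ..., lists and objects as JSON in quotes. servo_tool: Moves the arm, as the interface text tells. Its arguments: {"type":"object","properties":{"plan":{"type":"string"}},"required":["plan"]}

```bash
mkdir -p pics; cat > h.py <<'E'
from plant import *
import numpy as np, cv2
from scipy.spatial.transform import Rotation as Ro
def cam(name,st=None):
    p=camera_params(name); f=200/np.tan(np.radians(p['vfov'])/2)
    if name=='wrist':
        st=st or sense(); T=np.eye(4); T[:3,:3]=Ro.from_rotvec(st['orientation']).as_matrix(); T[:3,3]=st['ee_pos']
        M=T@np.array(p['hand_eye']); Rw=M[:3,:3].T; t=-Rw@M[:3,3]
    else: Rw=np.array(p['R']); t=np.array(p['t'])
    return f,p['cx'],p['cy'],p['k1'],Rw,t
def proj(c,X):
    f,cx,cy,k,R,t=c; Y=np.atleast_2d(X)@R.T+t; s=Y[:,:2]/Y[:,2:]; s=s*(1+k*(s**2).sum(1,keepdims=True)); return s*f+[cx,cy]
def ray(c,uv):
    f,cx,cy,k,R,t=c; d=(np.atleast_2d(uv)-[cx,cy])/f; s=d.copy()
    for _ in range(20): s=d/(1+k*(s**2).sum(1,keepdims=True))
    D=np.c_[s,np.ones(len(s))]@R; return -R.T@t, D
def onz(c,uv,z):
    o,D=ray(c,uv); return o+D*((z-o[2])/D[:,2])[:,None]
def save(n,im): cv2.imwrite('pics/'+n+'.png',im[:,:,::-1])
E
python3 - <<'E'
from h import *
s=sense(); print({k:np.round(v,3) for k,v in s.items()})
for n in ['side','top','wrist']:
    im=camera(n); save(n+'0',im); c=cam(n); print(n,c[0],c[1:4],-c[4].T@c[5],c[4][2])
    if n=='wrist': print(camera_params(n)['hand_eye'])
    for th in ['terminal_mid','bed_mid','rail_mid','block_place','mug_rim','tape_mid']:
        try:
            for r in recognise(n,th)[:3]: print(n,th,np.round(r['rect']),round(r['conf'],2))
        except Exception as e: print(n,th,e)
a=np.vstack([cv2.imread('pics/top0.png'),cv2.imread('pics/side0.png')]); cv2.imwrite('pics/both.png',cv2.resize(a,(480,600)))
E
```

```text
{'clock': np.float64(0.0), 'qpos': array([-1.265,  0.125,  1.652,  0.   ,  1.367, -0.083]), 'joint_vel': array([ 0.001, -0.   ,  0.001,  0.001, -0.   , -0.   ]), 'tau': array([ 2.0000e-03, -4.2361e+01, -3.6545e+01, -0.0000e+00,  7.0000e-03,
       -0.0000e+00]), 'ee_pos': array([ 0.246, -0.601,  0.23 ]), 'orientation': array([-3.08 , -0.606,  0.   ]), 'contact_force': array([-0.008,  0.472, -0.298]), 'moment': array([ 0.002,  0.001, -0.04 ]), 'grip_force': np.float64(0.0), 'gripper_width': np.float64(1.004)}
side 398.86843875880913 (314.38316767515903, 202.0547720179932, -0.05471471604647226) [0.23827015 0.53580165 0.74300602] [ 0.35193466 -0.56188928 -0.74861368]
side terminal_mid [390. 332.  92.  87.] 0.88
side terminal_mid [272. 328.  56.  65.] 0.7
side terminal_mid [315. 245.  61.  47.] 0.52
side bed_mid [369. 156. 124.  81.] 0.63
side rail_mid [373. 154. 124.  77.] 0.89
side rail_mid [275. 331.  62.  69.] 0.52
side block_place [367. 156. 120.  71.] 0.79
side mug_rim [177. 240.  62.  54.] 0.7
side tape_mid [222. 205.  38.  36.] 0.56
top 416.7468672487779 (317.92408041736263, 197.
[... 173 characters left out ...]
253. 296.  75.  41.] 0.69
top bed_mid [387. 206.  70. 134.] 0.77
top rail_mid [384. 207.  72. 132.] 0.69
top block_place [385. 206.  72. 130.] 0.63
top mug_rim [229. 118.  38.  43.] 0.62
top tape_mid [284. 117.  36.  32.] 0.86
top tape_mid [385. 207.  75. 135.] 0.38
wrist 282.76925678131624 (319.69795031107634, 201.32789189292328, -0.042055694660151924) [ 0.31395826 -0.57297032  0.37424132] [-0.26184499 -0.10664847 -0.9591993 ]
[[ 3.26351728e-04 -9.59201057e-01 -2.82724646e-01  7.33511317e-02]
 [ 9.99999703e-01  5.10382600e-04 -5.77268023e-04 -7.58334757e-04]
 [ 6.98013837e-04 -2.82724374e-01  9.59200939e-01 -1.42883293e-01]
 [ 0.00000000e+00  0.00000000e+00  0.00000000e+00  1.00000000e+00]]
```

View pics/top0.png

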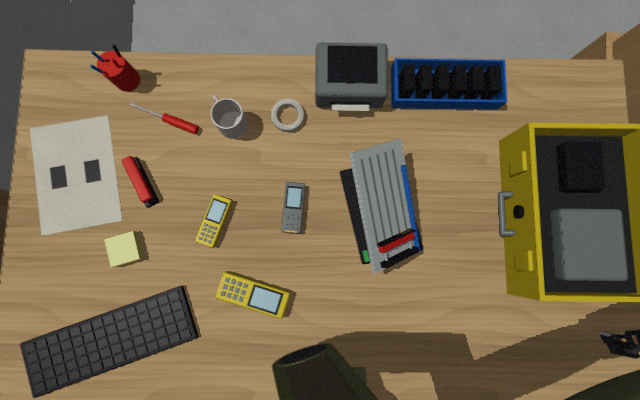

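View pics/side0.png

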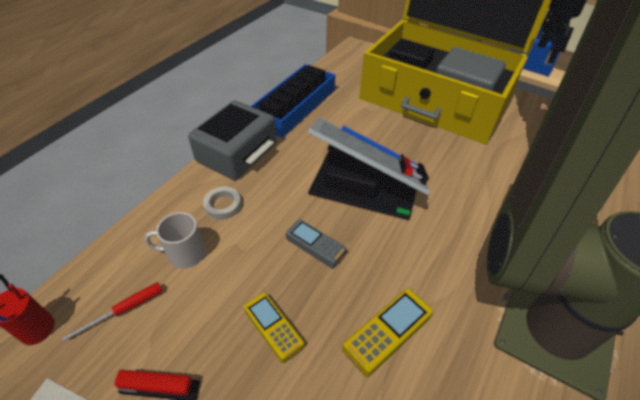

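The small yellow terminal is at top (214,221). It could be taken for the large yellow one at (253,296) or the grey one at (293,208). The dock is at (387,206), with the red block towards the robot at (396,243). I choose (214,221), the smaller yellow one, whose keypad end points towards the robot. Next I check it in a close crop and fit poses.

```bash
cat >> h.py <<'E'
def bedR(psi):
    a,b=np.sin(np.radians(19)),np.sin(np.radians(27)); ca=np.sqrt(1-a*a)
    x=np.array([ca,0,a]); yx=-a*b/ca; y=np.array([yx,np.sqrt(1-b*b-yx*yx),b]); z=np.cross(x,y)
    return Ro.from_euler('z',psi).as_matrix()@np.c_[x,y,z]
E
python3 - <<'E'
from h import *
c=cam('top'); im=camera('top')
for r in cut_out('top','terminal_mid')[:3]:
    m=r['mask'].astype(np.uint8); hsv=cv2.cvtColor(im,cv2.COLOR_RGB2HSV)
    pts=np.argwhere(m)[:,::-1]; rc=cv2.minAreaRect(pts.astype(np.float32)); b=cv2.boxPoints(rc)
    P=onz(c,b,0.03); print(r['conf'],np.round(rc[0]),np.round(b,1).tolist(),'\n',np.round(P,3).tolist(),np.round(np.linalg.norm(np.diff(P,axis=0),axis=1),3),P.mean(0).round(4))
a=cv2.resize(im[185:260,185:260],(560,560),interpolation=cv2.INTER_CUBIC)[:, :300]
b=cv2.resize(im[130:280,330:440],(410,560),interpolation=cv2.INTER_CUBIC)
save('crop1',np.hstack([cv2.resize(im[185:260,185:245],(385,560)),b])); 
im=camera('side'); save('crop2',cv2.resize(im[110:230,300:440],(700,600),interpolation=cv2.INTER_CUBIC))
E
```

```text
0.96 [252. 294.] [[214.3000030517578, 297.1000061035156], [223.60000610351562, 269.20001220703125], [289.8999938964844, 291.29998779296875], [280.6000061035156, 319.20001220703125]] 
 [[0.279, 0.287, 0.03], [0.35, 0.266, 0.03], [0.295, 0.094, 0.03], [0.225, 0.117, 0.03]] [0.073 0.18  0.073] [0.2872 0.1909 0.03  ]
0.94 [213. 221.] [[193.39999389648438, 240.60000610351562], [212.39999389648438, 193.0], [232.1999969482422, 200.89999389648438], [213.1999969482422, 248.5]] 
 [[0.423, 0.347, 0.03], [0.548, 0.303, 0.03], [0.528, 0.25, 0.03], [0.403, 0.295, 0.03]] [0.133 0.057 0.133] [0.4753 0.2988 0.03  ]
0.49 [227. 115.] [[202.8000030517578, 100.5999984741211], [230.0, 87.0], [251.60000610351562, 130.1999969482422], [224.39999389648438, 143.8000030517578]] 
 [[0.802, 0.339, 0.03], [0.842, 0.267, 0.03], [0.721, 0.205, 0.03], [0.682, 0.277, 0.03]] [0.083 0.136 0.082] [0.7618 0.2719 0.03  ]
```

View pics/crop1.png

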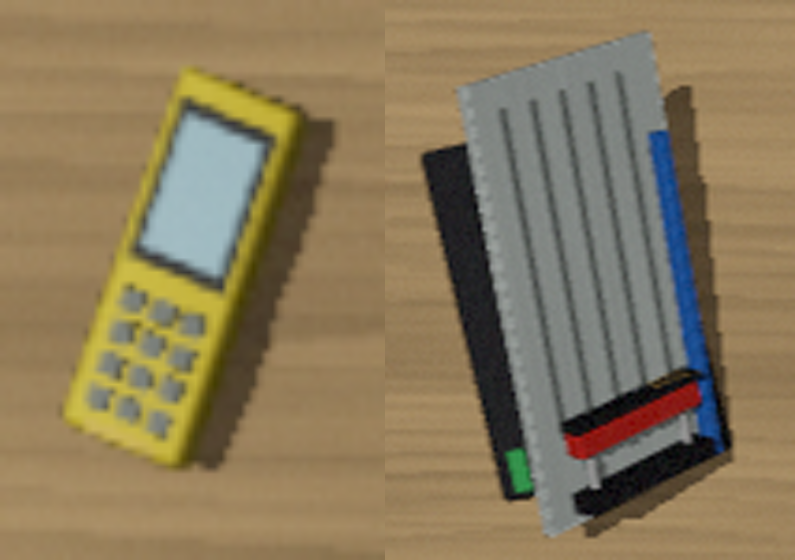

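View pics/crop2.png

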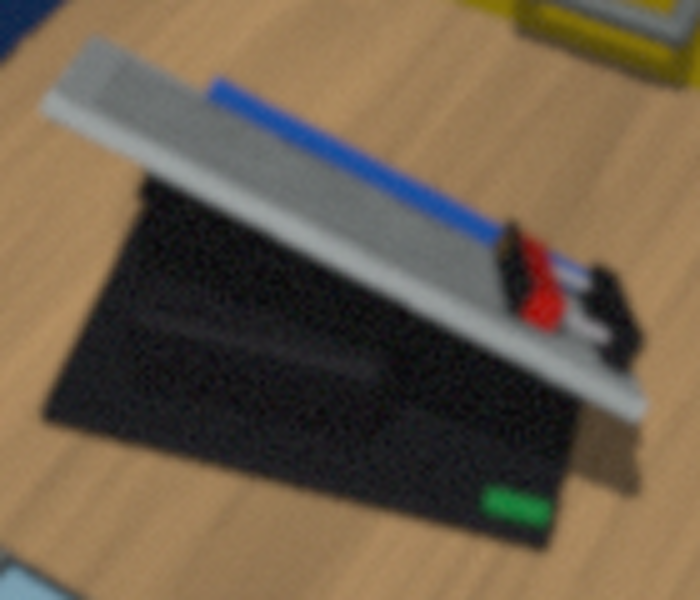

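The crop confirms the small yellow terminal: face up, keypad end at bottom-left, screen end at top right. The bed corners at top are (349.6,153.6), (401.1,138.6) and (373.7,273.3). At side they are (309,129), (319,117.6) and (428.6,190.5). Fitting the bed.

```bash
python3 - <<'E'
from h import *
from scipy.optimize import least_squares
T=cam('top');S=cam('side')
ob=[(T,[-.0+.15,.08,0],[349.6,153.6]),(T,[.15,-.08,0],[401.1,138.6]),(T,[-.15,.08,0],[373.7,273.3]),
(S,[.15,.08,0],[309,129]),(S,[.15,-.08,0],[319,117.6]),(S,[-.15,.08,0],[428.6,190.5]),(T,[.085,-.06,.012],[401.1,164.8])]
def f(p):
    R=bedR(p[2]);return np.array([proj(c,R@np.array(X)+[p[0],p[1],.115])[0]-uv for c,X,uv in ob]).ravel()
r=least_squares(f,[.5,-.13,.2],loss='soft_l1'); print(r.x,np.round(f(r.x).reshape(-1,2),1)); p=r.x
R=bedR(p[2]);print(np.round(R,3))
O=np.array([p[0],p[1],.115])
for n,X in dict(face_top=[-.082,-.06,.02],face_top2=[-.082,.054,.02],rail_end=[-.145,-.06,.012]).items():
    print(n,proj(T,R@np.array(X)+O),proj(S,R@np.array(X)+O))
# terminal check
for yaw in [-.34]:
  Rt=Ro.from_euler('z',yaw).as_matrix(); Q=np.array([[a,b,.0] for a in(-.0675,.0675) for b in(-.026,.026)])@Rt.T+[.4753,.2988,.03]
  print(proj(T,Q).round(1).tolist(),proj(S,Q).round(1).tolist())
E
```

```text
[ 0.50973039 -0.14358563  0.23627032] [[ 0.3 -0.6]
 [-1.4 -0.5]
 [-0.   0.7]
 [-0.2 -0.5]
 [-0.9 -0.7]
 [ 0.8  0.6]
 [ 0.7  0.8]]
[[ 0.919 -0.357 -0.165]
 [ 0.221  0.816 -0.534]
 [ 0.326  0.454  0.829]]
face_top [[415.14385447 229.88522648]] [[402.73079143 153.75458739]]
face_top2 [[382.12888759 245.37759888]] [[406.30100021 166.15913864]]
rail_end [[416.79130187 252.57608558]] [[422.92807984 167.93867981]]
[[212.5, 248.3], [193.8, 241.5], [231.7, 199.9], [213.3, 193.2]] [[305.6, 341.4], [282.3, 358.6], [264.9, 289.5], [242.6, 303.9]]
```

```bash
cat >> h.py <<'E'
def plan(P,R,s=None,P0=None):
    s=s or sense(); R0=Ro.from_rotvec(s['orientation']).as_matrix(); rv=Ro.from_matrix(R0.T@R).as_rotvec()
    print('clock',round(s['clock'],2),'turn units',np.round(rv/.1,2),'shift units in new frame',np.round(R.T@(np.array(P)-s['ee_pos'])/.02,2),'in old',np.round(R0.T@(np.array(P)-s['ee_pos'])/.02,2))
def down(yaw): return Ro.from_euler('z',yaw).as_matrix()@np.diag([1.,-1,-1])
BO=np.array([.5097,-.1436,.115]); BR=bedR(.2363)
E
python3 -c "
from h import *
plan([.475,.299,.30],down(-.34))"
```

```text
clock 1.2 turn units [ 0.   -0.    7.29] shift units in new frame [ -4.24 -46.26  -3.43] in old [ 27.65 -37.33  -3.43]
```

servo_tool --plan "0 0 -0.43 0 0 0.9 -1;0 0 -0.43 0 0 0.9 -1;0 0 -0.43 0 0 0.9 -1;0 0 -0.43 0 0 0.9 -1;0 0 -0.43 0 0 0.9 -1;0 0 -0.43 0 0 0.9 -1;0 0 -0.43 0 0 0.9 -1;0 0 -0.43 0 0 0.99 -1;-0.08 -0.95 0 0 0 0 -1;-0.08 -0.95 0 0 0 0 -1;-0.08 -0.95 0 0 0 0 -1;-0.08 -0.95 0 0 0 0 -1;-0.08 -0.95 0 0 0 0 -1;-0.08 -0.95 0 0 0 0 -1;-0.08 -0.95 0 0 0 0 -1;-0.08 -0.95 0 0 0 0 -1;-0.08 -0.95 0 0 0 0 -1;-0.08 -0.95 0 0 0 0 -1;-0.08 -0.95 0 0 0 0 -1;-0.08 -0.95 0 0 0 0 -1"

```text
clock: 3.2
ee_pos: [0.3047, -0.3787, 0.3001]
orientation: [3.096, -0.532, 0.0]
contact_force: [0.5, -0.5, -0.2]
gripper_width: 1.005
grip_force: 0.0
```

servo_tool --plan "-0.08 -0.95 0 0 0 0 -1;-0.08 -0.95 0 0 0 0 -1;-0.08 -0.95 0 0 0 0 -1;-0.08 -0.95 0 0 0 0 -1;-0.08 -0.95 0 0 0 0 -1;-0.08 -0.95 0 0 0 0 -1;-0.08 -0.95 0 0 0 0 -1;-0.08 -0.95 0 0 0 0 -1;-0.08 -0.95 0 0 0 0 -1;-0.08 -0.95 0 0 0 0 -1;-0.08 -0.95 0 0 0 0 -1;-0.08 -0.95 0 0 0 0 -1;-0.08 -0.95 0 0 0 0 -1;-0.08 -0.95 0 0 0 0 -1;-0.08 -0.95 0 0 0 0 -1;-0.08 -0.95 0 0 0 0 -1;-0.08 -0.95 0 0 0 0 -1;-0.08 -0.95 0 0 0 0 -1;-0.08 -0.95 0 0 0 0 -1;-0.08 -0.95 0 0 0 0 -1"

```text
clock: 5.2
ee_pos: [0.4007, -0.0098, 0.3002]
orientation: [-3.096, 0.531, -0.001]
contact_force: [-0.2, -0.2, -0.8]
gripper_width: 1.001
grip_force: 0.0
```

```bash
python3 -c "
from h import *
plan([.475,.299,.16],down(-.34)); print(sense()['qpos'].round(2),sense()['ee_pos'])"
```

```text
clock 5.2 turn units [-0. -0.  0.] shift units in new frame [ -1.65 -15.8    7.01] in old [ -1.65 -15.79   7.01]
[-0.16 -0.5   2.07  0.    1.57  1.75] [ 0.40069819 -0.00980095  0.30020017]
```

servo_tool --plan "-0.1 -0.93 0.4 0 0 0 -1;-0.1 -0.93 0.4 0 0 0 -1;-0.1 -0.93 0.4 0 0 0 -1;-0.1 -0.93 0.4 0 0 0 -1;-0.1 -0.93 0.4 0 0 0 -1;-0.1 -0.93 0.4 0 0 0 -1;-0.1 -0.93 0.4 0 0 0 -1;-0.1 -0.93 0.4 0 0 0 -1;-0.1 -0.93 0.4 0 0 0 -1;-0.1 -0.93 0.4 0 0 0 -1;-0.1 -0.93 0.4 0 0 0 -1;-0.1 -0.93 0.4 0 0 0 -1;-0.1 -0.93 0.4 0 0 0 -1;-0.1 -0.93 0.4 0 0 0 -1;-0.1 -0.93 0.4 0 0 0 -1;-0.1 -0.93 0.4 0 0 0 -1;-0.1 -0.93 0.4 0 0 0 -1;0 0 0 0 0 0 -1;0 0 0 0 0 0 -1"

```text
clock: 7.1
ee_pos: [0.4737, 0.2984, 0.164]
orientation: [3.096, -0.53, -0.001]
contact_force: [0.0, -0.2, 0.2]
gripper_width: 1.0
grip_force: 0.0
```

```bash
python3 - <<'E'
from h import *
s=sense();c=cam('wrist',s);im=camera('wrist')
print(s['ee_pos'])
for r in cut_out('wrist','terminal_mid')[:2]:
    pts=np.argwhere(r['mask'])[:,::-1]; rc=cv2.minAreaRect(pts.astype(np.float32)); b=cv2.boxPoints(rc)
    print(r['conf'],np.round(b).tolist(),onz(c,b,.03).round(3).tolist())
Rt=Ro.from_euler('z',-.34).as_matrix(); Q=(np.array([[-1,-1,0],[-1,1,0],[1,1,0],[1,-1,0]])*[.0675,.026,0])@Rt.T+[.4753,.2988,.03]
q=proj(c,Q);print(q.round()); im=im.copy(); cv2.polylines(im,[q.astype(np.int32)],True,(255,0,0),1); save('w1',im)
plan([.475,.299,.005],down(-.34))
E
```

```text
[0.47369723 0.29844201 0.16397185]
0.92 [[379.0, 275.0], [542.0, 267.0], [545.0, 333.0], [382.0, 341.0]] [[0.364, 0.269, 0.03], [0.309, 0.091, 0.03], [0.212, 0.096, 0.03], [0.274, 0.291, 0.03]]
0.6 [[291.0, 121.0], [344.0, 121.0], [344.0, 250.0], [291.0, 250.0]] [[0.549, 0.302, 0.03], [0.532, 0.255, 0.03], [0.405, 0.296, 0.03], [0.424, 0.35, 0.03]]
[[344. 252.]
 [296. 252.]
 [293. 122.]
 [348. 122.]]
clock 7.2 turn units [-0. -0. -0.] shift units in new frame [ 0.02 -0.06  7.98] in old [ 0.02 -0.06  7.98]
```

View pics/w1.png

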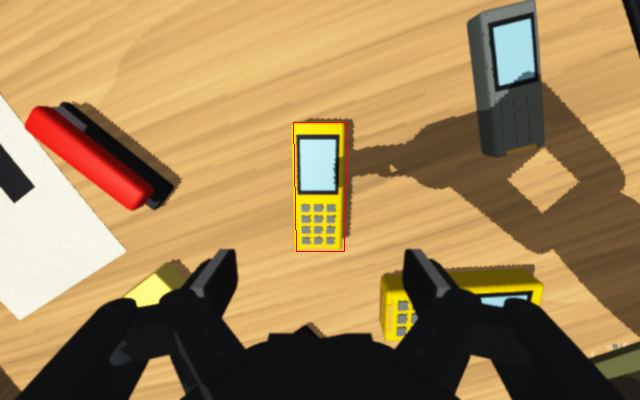

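The outline lands on the yellow terminal (320,187) within 2 px, and the fingers straddle it. The grey one at (507,85) and the large yellow one at (462,300) are clear. Descending to grasp.

servo_tool --plan "0 -0.1 1 0 0 0 -1;0 -0.05 1 0 0 0 -1;0 0 1 0 0 0 -1;0 0 1 0 0 0 -1;0 0 1 0 0 0 -1;0 0 1 0 0 0 -1;0 0 1 0 0 0 -1;0 0 0.6 0 0 0 -1;0 0 0.3 0 0 0 -1;0 0 0 0 0 0 -1;0 0 0 0 0 0 1;0 0 0 0 0 0 1;0 0 0 0 0 0 1;0 0 0 0 0 0 1;0 0 0 0 0 0 1;0 0 0 0 0 0 1;0 0 0 0 0 0 1;0 0 0 0 0 0 1"

```text
clock: 9.0
ee_pos: [0.4765, 0.3015, 0.0076]
orientation: [-3.095, 0.531, -0.003]
contact_force: [-0.7, 0.4, 5.6]
gripper_width: 0.592
grip_force: 66.5
```

servo_tool --plan "0 0 -0.5 0 0 0 1;0 0 -1 0 0 0 1;0 0 -1 0 0 0 1;0 0 -1 0 0 0 1;0 0 -1 0 0 0 1;0 0 -1 0 0 0 1;0 0 -1 0 0 0 1;0 0 -1 0 0 0 1;0 0 -1 0 0 0 1;0 0 -1 0 0 0 1;0 0 -1 0 0 0 1;0 0 -1 0 0 0 1;0 0 -1 0 0 0 1;0 0 -1 0 0 0 1;0 0 -1 0 0 0 1;0 0 -1 0 0 0 1;0 0 -1 0 0 0 1;0 0 -1 0 0 0 1;0 0 0 0 0 0 1"

```text
clock: 10.9
ee_pos: [0.4759, 0.3014, 0.3591]
orientation: [-3.093, 0.531, -0.006]
contact_force: [-0.3, 0.5, -3.3]
gripper_width: 0.595
grip_force: 65.7
```

```bash
python3 -c "
from h import *
s=sense();print(s['ee_pos'],s['gripper_width'],s['grip_force'],s['contact_force'])
R=BR@np.diag([1.,-1,-1])
plan(BO+BR@[.0075,-.008,.08],R)"
```

```text
[0.47591594 0.30137238 0.35905123] 0.5947758377803385 65.74214816093445 [-0.28074195  0.4594073  -3.270429  ]
clock 10.9 turn units [ 5.76  1.69 -6.41] shift units in new frame [-6.97 24.7  -5.47] in old [ 9.62 22.74  8.89]
```

servo_tool --plan "0.4 0.94 0 0 0 0 1;0.4 0.94 0 0 0 0 1;0.4 0.94 0 0 0 0 1;0.4 0.94 0 0 0 0 1;0.4 0.94 0 0 0 0 1;0.4 0.94 0 0 0 0 1;0.4 0.94 0 0 0 0 1;0.4 0.94 0 0 0 0 1;0.4 0.94 0 0 0 0 1;0.4 0.94 0 0 0 0 1;0.4 0.94 0 0 0 0 1;0.4 0.94 0 0 0 0 1;0.4 0.94 0 0 0 0 1;0.4 0.94 0 0 0 0 1;0.4 0.94 0 0 0 0 1;0.4 0.94 0 0 0 0 1;0.4 0.94 0 0 0 0 1;0.4 0.94 0 0 0 0 1;0.4 0.94 0 0 0 0 1;0.4 0.94 0 0 0 0 1"

```text
clock: 12.9
ee_pos: [0.5, -0.1073, 0.3538]
orientation: [-3.096, 0.532, 0.005]
contact_force: [-0.7, 0.3, -3.9]
gripper_width: 0.592
grip_force: 65.5
```

servo_tool --plan "0.4 0.94 0 0 0 0 1;0.4 0.94 0 0 0 0 1;0.4 0.94 0 0 0 0 1;0.4 0.94 0 0 0 0 1;0 0 0 0.58 0.17 -0.64 1;0 0 0 0.58 0.17 -0.64 1;0 0 0 0.58 0.17 -0.64 1;0 0 0 0.58 0.17 -0.64 1;0 0 0 0.58 0.17 -0.64 1;0 0 0 0.58 0.17 -0.64 1;0 0 0 0.58 0.17 -0.64 1;0 0 0 0.58 0.17 -0.64 1;0 0 0 0.58 0.17 -0.64 1;0 0 0 0.58 0.17 -0.64 1;0 0 0 0 0 0 1"

```text
clock: 14.4
ee_pos: [0.505, -0.189, 0.3525]
orientation: [-2.552, -0.406, -0.342]
contact_force: [-0.2, 0.3, -3.2]
gripper_width: 0.59
grip_force: 65.6
```

```bash
python3 -c "
from h import *
s=sense();print(s['ee_pos'],s['qpos'].round(2),s['gripper_width'],s['grip_force'],s['contact_force'])
R=BR@np.diag([1.,-1,-1])
plan(BO+BR@[.0075,-.008,.06],R)"
```

```text
[ 0.50497776 -0.18900123  0.35253245] [-0.73 -0.09  1.74  0.54  1.74  0.55] 0.5904303535492136 65.55075287818909 [-0.21763064  0.28336385 -3.2490055 ]
clock 14.4 turn units [-0.05  0.04 -0.08] shift units in new frame [-2.77  4.02  8.1 ] in old [-2.71  4.09  8.09]
```

servo_tool --plan "-0.3 0.45 0 -0.05 0.04 -0.08 1;-0.3 0.45 0.9 0 0 0 1;-0.3 0.45 0.9 0 0 0 1;-0.3 0.45 0.9 0 0 0 1;-0.3 0.45 0.9 0 0 0 1;-0.3 0.45 0.9 0 0 0 1;-0.3 0.45 0.9 0 0 0 1;-0.3 0.45 0.9 0 0 0 1;-0.3 0.45 0.9 0 0 0 1;0 0 0.9 0 0 0 1;0 0 0 0 0 0 1;0 0 0 0 0 0 1"

```text
clock: 15.6
ee_pos: [0.5127, -0.1804, 0.1674]
orientation: [-2.557, -0.42, -0.357]
contact_force: [0.4, -0.4, -3.4]
gripper_width: 0.594
grip_force: 65.4
```

```bash
python3 - <<'E'
from h import *
s=sense();R=BR@np.diag([1.,-1,-1])
p=BR.T@(s['ee_pos']-BO);print('tcp in bed',p,s['contact_force'])
plan(BO+BR@[.0075,-.008,.010],R)
c=cam('wrist',s);im=camera('wrist').copy()
W=lambda X:BO+np.array(X)@BR.T
for L in ([[.15,.08,0],[.15,-.08,0],[-.15,-.08,0],[-.15,.08,0]],[[.085,-.06,.012],[-.145,-.06,.012]],[[-.082,-.06,.02],[-.082,.054,.02]]):
    cv2.polylines(im,[proj(c,W(L)).astype(np.int32)],False,(255,0,255),1)
c2=cam('side');i2=camera('side').copy()
for L in ([[.15,-.08,0],[.15,.08,0],[-.15,.08,0]],[[.085,-.06,.012],[-.145,-.06,.012]],[[-.082,-.06,.02],[-.082,.054,.02]]):
    cv2.polylines(i2,[proj(c2,W(L)).astype(np.int32)],False,(255,0,255),1)
save('w2',np.hstack([cv2.resize(im[:,100:560],(460,400)),cv2.resize(i2[90:230,290:440],(340,400))]))
E
```

```text
tcp in bed [ 0.01169072 -0.00727481  0.06262684] [ 0.36157862 -0.4469728  -3.39321319]
clock 15.6 turn units [ 0.03 -0.02  0.05] shift units in new frame [-0.21  0.04  2.63] in old [-0.21  0.03  2.63]
```

View pics/w2.png

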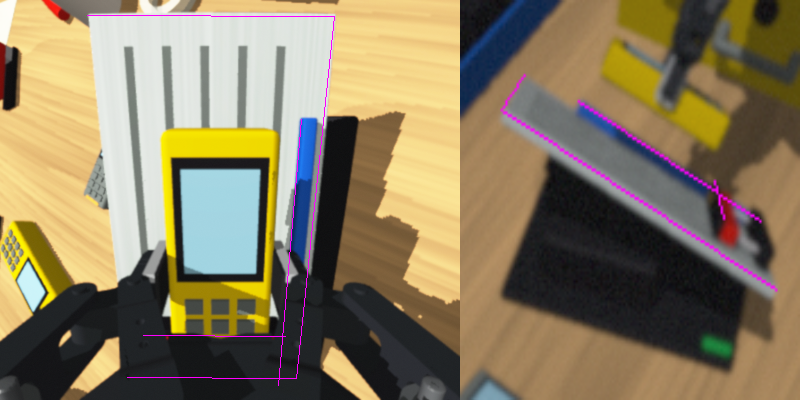

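```bash
python3 - <<'E'
from h import *
s=sense();c=cam('wrist',s);im=camera('wrist').copy()
W=lambda X:BO+np.array(X)@BR.T
print(proj(c,W([[.085,-.06,.012],[.085,-.06,0],[.085,-.07,.012],[0,-.06,.012],[.15,-.08,0],[.15,.08,0]])).round())
a=im[100:300,340:500]; save('w3',cv2.resize(a,(480,600),interpolation=cv2.INTER_CUBIC))
E
```

```text
[[400. 121.]
 [395. 120.]
 [415. 121.]
 [391. 239.]
 [433.  19.]
 [188.  17.]]
```

View pics/w3.png

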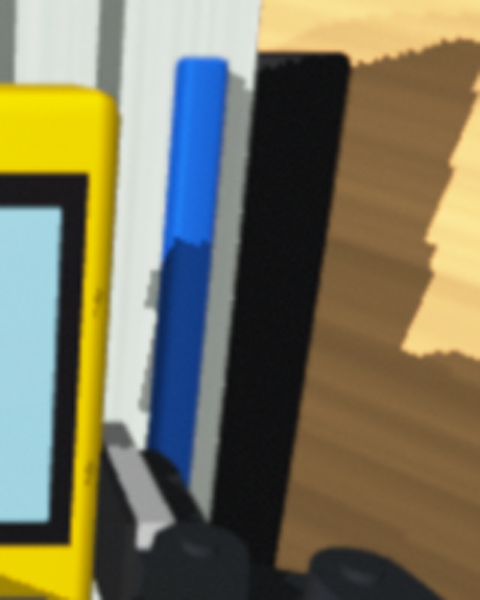

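Rail corner is at (399,120), predicted (400,121), so the bed fit is right. Lowering.

servo_tool --plan "-0.1 0 0.5 0.03 -0.02 0.05 1;-0.1 0 0.5 0 0 0 1;0 0 0.5 0 0 0 1;0 0 0.4 0 0 0 1;0 0 0.3 0 0 0 1;0 0 0.2 0 0 0 1;0 0 0.1 0 0 0 1;0 0 0.1 0 0 0 1;0 0 0 0 0 0 1;0 0 0 0 0 0 1"

```text
clock: 16.75
ee_pos: [0.5179, -0.1538, 0.1233]
orientation: [-2.555, -0.415, -0.353]
contact_force: [0.3, 0.5, -3.2]
gripper_width: 0.6
grip_force: 65.7
```

```bash
python3 - <<'E'
from h import *
s=sense();R=BR@np.diag([1.,-1,-1])
print('tcp in bed',BR.T@(s['ee_pos']-BO),BR.T@s['contact_force']);plan(BO+BR@[.0075,-.008,.010],R)
E
```

```text
tcp in bed [ 0.00802281 -0.00748695  0.0109019 ] [-0.63685829 -1.19413137 -2.94946654]
clock 16.75 turn units [ 0.   -0.01  0.  ] shift units in new frame [-0.03  0.03  0.05] in old [-0.03  0.03  0.05]
```

servo_tool --plan "0 0 0.05 0 0 0 1;0 0 0.05 0 0 0 1;0 0 0 0 0 0 1;0 0 0 0 0 0 -0.42;0 0 0 0 0 0 -0.42;0 0 0 0 0 0 -0.42;0 0 0 0 0 0 -0.42;0 0 0 0 0 0 -0.42"

```text
clock: 17.55
ee_pos: [0.5185, -0.1527, 0.1217]
orientation: [-2.555, -0.415, -0.353]
contact_force: [0.1, -1.8, 0.0]
gripper_width: 0.711
grip_force: 0.6
```

servo_tool --plan "0 0 -0.3 0 0 0 -0.42;0 0 -0.5 0 0 0 -0.42;0 0 -0.8 0 0 0 -0.42;0 0 -1 0 0 0 -0.42;0 0 -1 0 0 0 -0.42;0 0 -1 0 0 0 -0.42;0 0 0 0 0 0 0;0 0 0 0 0 0 0"

```text
clock: 18.35
ee_pos: [0.503, -0.2022, 0.1985]
orientation: [-2.556, -0.414, -0.354]
contact_force: [0.2, -0.8, -0.2]
gripper_width: 0.503
grip_force: 0.0
```

```bash
python3 - <<'E'
from h import *
s=sense();R=BR@np.diag([1.,-1,-1])
print('tcp in bed',BR.T@(s['ee_pos']-BO))
W=lambda X:BO+np.array(X)@BR.T
c=cam('wrist',s);im=camera('wrist').copy()
B=np.array([[a,b,.03] for a,b in[(0,-.06),(.135,-.06),(.135,-.008),(0,-.008)]])
q=proj(c,W(B+[-.082,0,0]));print(q.round());cv2.polylines(im,[q.astype(np.int32)],True,(255,0,255),1)
c2=cam('side');i2=camera('side').copy();q=proj(c2,W(B+[-.082,0,0]));cv2.polylines(i2,[q.astype(np.int32)],True,(255,0,255),1)
save('w4',np.hstack([im[:,160:560],cv2.resize(i2[90:230,300:440],(400,400))]))
E
```

```text
tcp in bed [ 0.00810789 -0.00750927  0.10159849]
[[379. 309.]
 [390. 157.]
 [322. 157.]
 [321. 309.]]
```

View pics/w4.png

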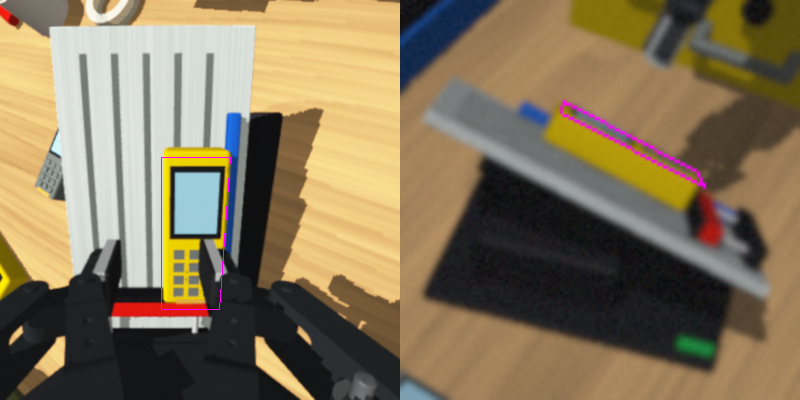

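The terminal lies square against the rail at (195,225), its foot at the red block at about bed x = -0.074. Next I shut the gripper, go up-slope of it, and press.

servo_tool --plan "0.6 0.2 0 0 0 0 1;0.6 0.2 0 0 0 0 1;0.6 0.2 0 0 0 0 1;0.6 0.2 0 0 0 0 1;0.6 0.2 0 0 0 0 1;0.6 0.2 0 0 0 0 1;0.6 0.13 0 0 0 0 1;0 0 0 0 0 0 1;0 0 0.8 0 0 0 1;0 0 0.8 0 0 0 1;0 0 0.8 0 0 0 1;0 0 0.8 0 0 0 1;0 0 0.6 0 0 0 1;0 0 0.3 0 0 0 1;0 0 0.2 0 0 0 1;0 0 0 0 0 0 1;0 0 0 0 0 0 1"

```text
clock: 20.15
ee_pos: [0.6042, -0.1592, 0.1422]
orientation: [-2.555, -0.415, -0.353]
contact_force: [0.8, 1.1, -0.9]
gripper_width: -0.001
grip_force: 0.0
```

```bash
cat > st.py <<'E'
from h import *
s=sense();R=BR@np.diag([1.,-1,-1])
print(s['clock'],'tcp in bed',(BR.T@(s['ee_pos']-BO)).round(4),'F bed',(BR.T@s['contact_force']).round(2),s['gripper_width'].round(2));plan(BO+BR@[.072,-.034,.012],R)
E
python3 st.py
```

```text
Traceback (most recent call last):
  File "st.py", line 3, in <module>
    print(s['clock'],'tcp in bed',(BR.T@(s['ee_pos']-BO)).round(4),'F bed',(BR.T@s['contact_force']).round(2),s['gripper_width'].round(2));plan(BO+BR@[.072,-.034,.012],R)
                                                                                                              ^^^^^^^^^^^^^^^^^^^^^^^^
AttributeError: 'float' object has no attribute 'round'
```

```bash
sed -i "s/,s\['gripper_width'\].round(2)//" st.py; python3 st.py
```

```text
20.15 tcp in bed [ 0.0923 -0.0342  0.0153] F bed [ 0.66  0.21 -1.41]
clock 20.15 turn units [ 0.   -0.01  0.  ] shift units in new frame [-1.01 -0.01  0.16] in old [-1.01 -0.01  0.16]
```

servo_tool --plan "-0.1 0 0 0 0 0 1;-0.1 0 0 0 0 0 1;-0.1 0 0 0 0 0 1;-0.1 0 0 0 0 0 1;-0.1 0 0 0 0 0 1;-0.1 0 0 0 0 0 1;-0.1 0 0 0 0 0 1;0 0 0 0 0 0 1"

```text
clock: 20.95
ee_pos: [0.5907, -0.1619, 0.1368]
orientation: [-2.555, -0.414, -0.352]
contact_force: [-0.2, 0.7, 0.0]
gripper_width: -0.002
grip_force: 0.0
```

```bash
python3 st.py
```

```text
20.95 tcp in bed [ 0.0775 -0.034   0.0145] F bed [-0.06  0.66 -0.32]
clock 20.95 turn units [-0.01 -0.   -0.  ] shift units in new frame [-0.28  0.    0.13] in old [-0.28  0.    0.13]
```

servo_tool --plan "-0.05 0 0.1 0 0 0 1;-0.05 0 0 0 0 0 1;-0.05 0 0 0 0 0 1;-0.05 0 0 0 0 0 1;-0.05 0 0 0 0 0 1;-0.05 0 0 0 0 0 1;0 0 0 0 0 0 1;0 0 0 0 0 0 1"

```text
clock: 21.75
ee_pos: [0.5858, -0.1622, 0.1334]
orientation: [-2.555, -0.414, -0.352]
contact_force: [-0.4, 0.1, 0.4]
gripper_width: -0.0
grip_force: 0.0
```

```bash
python3 st.py
```

```text
21.75 tcp in bed [ 0.0718 -0.034   0.0126] F bed [-0.22  0.37  0.37]
clock 21.75 turn units [-0. -0. -0.] shift units in new frame [ 0.01 -0.    0.03] in old [ 0.01 -0.    0.03]
```

servo_tool --plan "-0.05 0 0 0 0 0 1;-0.05 0 0 0 0 0 1;-0.05 0 0 0 0 0 1;0 0 0 0 0 0 1"

```text
clock: 22.15
ee_pos: [0.5829, -0.1628, 0.1323]
orientation: [-2.555, -0.414, -0.352]
contact_force: [1.1, -0.1, -1.5]
gripper_width: 0.002
grip_force: 0.0
```

```bash
python3 st.py
```

```text
22.15 tcp in bed [ 0.0686 -0.034   0.0125] F bed [ 0.49 -1.15 -1.34]
clock 22.15 turn units [-0.01 -0.   -0.  ] shift units in new frame [ 0.17 -0.    0.03] in old [ 0.17 -0.    0.03]
```

servo_tool --plan "-0.05 0 0 0 0 0 1;-0.05 0 0 0 0 0 1;-0.05 0 0 0 0 0 1;0 0 0 0 0 0 1"

```text
clock: 22.55
ee_pos: [0.5815, -0.1635, 0.1323]
orientation: [-2.555, -0.414, -0.356]
contact_force: [4.0, 1.6, 0.2]
gripper_width: 0.002
grip_force: 2.6
```

```bash
python3 st.py
```

```text
22.55 tcp in bed [ 0.0672 -0.034   0.0131] F bed [ 4.1  -0.05 -1.3 ]
clock 22.55 turn units [ 0.01 -0.03  0.01] shift units in new frame [ 0.24 -0.    0.06] in old [ 0.24 -0.    0.06]
```

servo_tool --plan "-0.05 0 0 0 0 0 1;-0.05 0 0 0 0 0 1;0 0 0 0 0 0 1;0 0 0 0 0 0 1"

```text
clock: 22.95
ee_pos: [0.58, -0.164, 0.132]
orientation: [-2.555, -0.414, -0.358]
contact_force: [5.7, 1.1, 0.9]
gripper_width: 0.002
grip_force: 3.0
```

```bash
python3 st.py
```

```text
22.95 tcp in bed [ 0.0657 -0.034   0.0134] F bed [ 5.8  -0.74 -0.75]
clock 22.95 turn units [ 0.01 -0.04  0.01] shift units in new frame [ 0.32 -0.    0.07] in old [ 0.32 -0.    0.07]
```

servo_tool --plan "-0.05 0 0 0 0 0 1;-0.05 0 0 0 0 0 1;0 0 0 0 0 0 1;0 0 0 0 0 0 1"

```text
clock: 23.35
ee_pos: [0.5782, -0.1644, 0.1314]
orientation: [-2.555, -0.414, -0.358]
contact_force: [6.1, 2.4, 1.1]
gripper_width: -0.0
grip_force: 3.0
```

```bash
python3 st.py
```

```text
23.35 tcp in bed [ 0.0637 -0.034   0.0134] F bed [ 6.47  0.3  -1.37]
clock 23.35 turn units [ 0.01 -0.04  0.01] shift units in new frame [ 0.42 -0.    0.07] in old [ 0.41 -0.    0.07]
```

servo_tool --plan "0.1 0 0 0 0 0 1;0.1 0 0 0 0 0 1;0.1 0 0 0 0 0 1;0.1 0 0 0 0 0 1;0.1 0 0 0 0 0 1;0 0 0 0 0 0 1;0 0 0 0 0 0 1;0 0 0 0 0 0 1;0 0 0 0 0 0 1;0 0 0 0 0 0 1;0 0 0 0 0 0 1"

```text
clock: 24.45
ee_pos: [0.5857, -0.1622, 0.1334]
orientation: [-2.555, -0.414, -0.352]
contact_force: [-0.4, -0.3, -0.6]
gripper_width: -0.001
grip_force: 0.0
```

servo_tool --plan "-0.1 0 0 0 0 0 1;-0.1 0 0 0 0 0 1;-0.1 0 0 0 0 0 1;-0.1 0 0 0 0 0 1;-0.05 0 0 0 0 0 1;0 0 0 0 0 0 1;0 0 0 0 0 0 1"

```text
clock: 25.15
ee_pos: [0.5784, -0.1641, 0.1311]
orientation: [-2.555, -0.414, -0.355]
contact_force: [4.4, 1.1, 0.2]
gripper_width: 0.001
grip_force: 2.4
```

```bash
python3 st.py
```

```text
25.15 tcp in bed [ 0.0639 -0.034   0.013 ] F bed [ 4.37 -0.59 -1.14]
clock 25.15 turn units [ 0.   -0.02  0.  ] shift units in new frame [0.41 0.   0.05] in old [0.41 0.   0.05]
```

Contact is regained. Pressing on in 1 mm steps.

servo_tool --plan "-0.05 0 0 0 0 0 1;-0.05 0 0 0 0 0 1;-0.05 0 0 0 0 0 1;0 0 0 0 0 0 1"

```text
clock: 25.55
ee_pos: [0.5762, -0.1648, 0.1306]
orientation: [-2.555, -0.414, -0.357]
contact_force: [6.2, 1.7, 1.5]
gripper_width: 0.0
grip_force: 3.1
```

```bash
python3 st.py
```

```text
25.55 tcp in bed [ 0.0615 -0.034   0.0133] F bed [ 6.56 -0.16 -0.7 ]
clock 25.55 turn units [ 0.01 -0.04  0.01] shift units in new frame [0.53 0.   0.06] in old [0.53 0.   0.07]
```

servo_tool --plan "-0.05 0 0 0 0 0 1;-0.05 0 0 0 0 0 1;0 0 0 0 0 0 1"

```text
clock: 25.85
ee_pos: [0.5744, -0.1653, 0.13]
orientation: [-2.555, -0.414, -0.357]
contact_force: [5.3, 2.5, 0.4]
gripper_width: 0.003
grip_force: 3.1
```

```bash
python3 st.py
```

```text
25.85 tcp in bed [ 0.0595 -0.034   0.0133] F bed [ 5.57  0.28 -1.87]
clock 25.85 turn units [ 0.01 -0.04  0.01] shift units in new frame [ 0.62 -0.    0.07] in old [0.62 0.   0.07]
```

servo_tool --plan "-0.05 0 0 0 0 0 1;-0.05 0 0 0 0 0 1;0 0 0 0 0 0 1"

```text
clock: 26.15
ee_pos: [0.5726, -0.1658, 0.1293]
orientation: [-2.555, -0.414, -0.357]
contact_force: [6.1, 2.5, 1.4]
gripper_width: 0.001
grip_force: 3.1
```

```bash
python3 st.py
```

```text
26.15 tcp in bed [ 0.0575 -0.034   0.0133] F bed [ 6.58  0.5  -1.22]
clock 26.15 turn units [ 0.01 -0.04  0.01] shift units in new frame [ 0.72 -0.    0.07] in old [ 0.72 -0.    0.07]
```

servo_tool --plan "-0.05 0 0 0 0 0 1;-0.05 0 0 0 0 0 1;-0.05 0 0 0 0 0 1;0 0 0 0 0 0 1"

```text
clock: 26.55
ee_pos: [0.5714, -0.1665, 0.1296]
orientation: [-2.555, -0.414, -0.363]
contact_force: [9.4, 2.9, 1.6]
gripper_width: -0.003
grip_force: 5.4
```

```bash
python3 st.py
```

```text
26.55 tcp in bed [ 0.0564 -0.0341  0.0141] F bed [ 9.78 -0.25 -1.76]
clock 26.55 turn units [ 0.02 -0.08  0.02] shift units in new frame [ 0.78 -0.    0.11] in old [ 0.78 -0.    0.11]
```

servo_tool --plan "-0.05 0 0 0 0 0 1;-0.05 0 0 0 0 0 1;0 0 0 0 0 0 1"

```text
clock: 26.85
ee_pos: [0.5707, -0.1669, 0.13]
orientation: [-2.555, -0.414, -0.366]
contact_force: [14.0, 4.1, 3.0]
gripper_width: 0.004
grip_force: 6.9
```

```bash
python3 st.py
```

```text
26.85 tcp in bed [ 0.0558 -0.0341  0.0148] F bed [14.76 -0.35 -2.02]
clock 26.85 turn units [ 0.03 -0.1   0.02] shift units in new frame [ 0.81 -0.    0.14] in old [ 0.81 -0.    0.15]
```

Now 14.8 N at the stop. Holding.

servo_tool --plan "-0.01 0 0 0 0 0 1;0 0 0 0 0 0 1;0 0 0 0 0 0 1;0 0 0 0 0 0 1;0 0 0 0 0 0 1;0 0 0 0 0 0 1;0 0 0 0 0 0 1;0 0 0 0 0 0 1"

```text
clock: 27.65
ee_pos: [0.5707, -0.167, 0.13]
orientation: [-2.555, -0.414, -0.367]
contact_force: [13.6, 4.1, 2.8]
gripper_width: -0.002
grip_force: 7.1
```

```bash
python3 st.py
```

```text
27.65 tcp in bed [ 0.0558 -0.0341  0.0148] F bed [14.35 -0.3  -2.1 ]
clock 27.65 turn units [ 0.03 -0.1   0.03] shift units in new frame [ 0.81 -0.    0.14] in old [ 0.81 -0.    0.15]
```

servo_tool --plan "0.1 0 0 0 0 0 1;0.1 0 0 0 0 0 1;0.2 0 0 0 0 0 1;0.4 0 0 0 0 0 1;0.4 0 0 0 0 0 1;0.4 0 0 0 0 0 1;0 0 -0.5 0 0 0 1;0 0 -1 0 0 0 1;0 0 -1 0 0 0 1;0 0 -1 0 0 0 1;0 0 -1 0 0 0 1;0 0 -1 0 0 0 1;0 0 0 0 0 0 1;0 0 0 0 0 0 1"

```text
clock: 29.05
ee_pos: [0.5775, -0.2189, 0.2284]
orientation: [-2.555, -0.414, -0.353]
contact_force: [0.1, 0.3, -0.9]
gripper_width: 0.002
grip_force: 0.0
```

```bash
python3 - <<'E'
from h import *
s=sense();print(s['clock'])
W=lambda X:BO+np.array(X)@BR.T
B=np.array([[a,b,.03] for a,b in[(0,-.06),(.135,-.06),(.135,-.008),(0,-.008)]])+[-.088,0,0]
o=[]
for n in('wrist','side'):
    c=cam(n);im=camera(n).copy();q=proj(c,W(B));cv2.polylines(im,[q.astype(np.int32)],True,(255,0,255),1);print(q.round().tolist());o.append(im)
save('w5',np.hstack([o[0][:,160:560],cv2.resize(o[1][90:230,300:440],(400,400))]))
E
```

```text
29.05
[[345.0, 360.0], [349.0, 243.0], [292.0, 243.0], [296.0, 360.0]]
[[407.0, 151.0], [359.0, 126.0], [359.0, 130.0], [409.0, 157.0]]
```

View pics/w5.png

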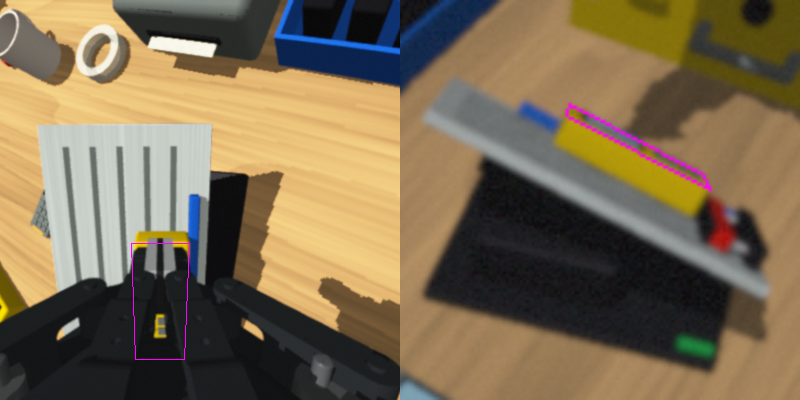

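The terminal is in the corner, and the side view matches the -0.088 outline. The fingers hide it in the wrist view, so I move back for one clean measurement of the foot.

servo_tool --plan "-0.5 0 -1 0 0 0 1;-0.5 0 -1 0 0 0 1;-0.8 0 -0.5 0 0 0 1;-0.8 0 0 0 0 0 1;-0.8 0 0 0 0 0 1;-0.8 0 0 0 0 0 1;-0.8 0 0 0 0 0 0;-0.8 0 0 0 0 0 -1;0 0 0 0 0 0 -1;0 0 0 0 0 0 -1;0 0 0 0 0 0 -1"

```text
clock: 30.25
ee_pos: [0.463, -0.271, 0.2322]
orientation: [-2.555, -0.415, -0.353]
contact_force: [0.1, -0.4, 0.0]
gripper_width: 0.843
grip_force: 0.0
```

```bash
python3 - <<'E'
from h import *
s=sense();print(s['clock'],BR.T@(s['ee_pos']-BO))
W=lambda X:BO+np.array(X)@BR.T
c=cam('wrist',s);im=camera('wrist').copy();raw=im.copy()
for f,col in((-.083,(255,0,0)),(-.090,(0,255,255))):
  B=np.array([[a,b,.03] for a,b in[(0,-.06),(.135,-.06),(.135,-.008),(0,-.008)]])+[f,0,0]
  q=proj(c,W(B));cv2.polylines(im,[q.astype(np.int32)],True,col,1);print(q.round().tolist())
x0,y0,x1,y1=*(q.min(0)-30).astype(int),*(q.max(0)+30).astype(int);y0=max(y0,0);x0=max(x0,0)
save('w6',np.hstack([cv2.resize(i[y0:y1,x0:x1],(380,590),interpolation=cv2.INTER_NEAREST) for i in(im,raw)]))
print(x0,y0,x1,y1)
E
```

```text
30.25 [-0.03295167 -0.03409771  0.17289068]
[[344.0, 236.0], [348.0, 106.0], [294.0, 106.0], [297.0, 236.0]]
[[344.0, 242.0], [348.0, 113.0], [294.0, 113.0], [297.0, 242.0]]
263 83 377 271
```

View pics/w6.png

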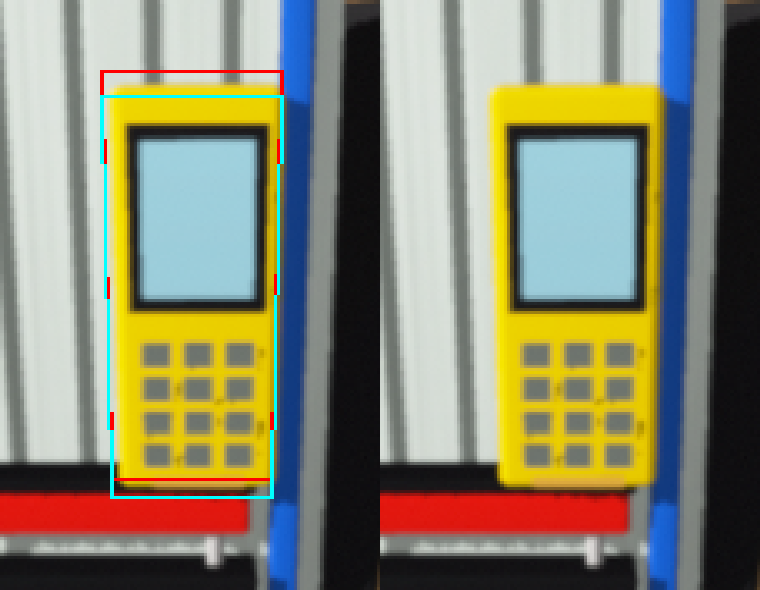

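The terminal lies square along the rail, its foot at about bed x = -0.086, which is within limits. Step 2 was held for about 1 s at 14 N. Handing in.

```bash
python3 -c "
from plant import *
print(hand_in())"
```

```text
the job is handed in; nothing more can be done
None
```

I handed the job in at about 30 s; no verdict came back. The yellow terminal lies released in the dock corner, its contact end about 86 mm down-slope of the bed's middle by camera, after a press against the stop at about 14 N for 0.8 s.

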